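# Change the whisk of the milk frother

## Robot

A 7-joint arm with a two-finger parallel gripper is mounted at the origin on the work surface. World frame = base frame: x ahead of the robot, y to its left, z up, the work surface at z = 0. Lengths are in mm, angles in rad, forces in N, time in s.
With the tool pointing down it reaches from about 425 to 925 mm from the base axis. Payload 6.8 kg.
Tool frame: the origin (TCP) lies where the fingers leave the gripper's body, on its centre line; the fingertips stand 73 mm ahead of it and the grasp point (between the pads) lies 54 mm ahead of it (tcp_to_tips is the distance from the TCP to the fingertips, in mm); z points along the fingers, y is the line along which they close (so a half turn about z gives the same grasp; the last joint's range is limited). The gripper opens to 85 mm and grips with 20 to 120 N. Pads are 22 mm wide; open, the fingers measure 114 mm over their backs; the gripper's body (76 mm by 85 mm) begins 54 mm behind the grasp point. The pads swing forward as they close: fully open they stand 13 mm farther back than shut.
Start: joints at [1.005, 0.477, 0.022, 1.555, -0.011, 1.109, -0.083], TCP at [298.343, -605.505, 303.908] pointing down, gripper open.
Joint ranges: [-2.96, 2.96], [-0.34, 2.1], [-1.41, 1.46], [0.24, 2.44], [-1.37, 4.51], [0.17, 1.92], [-2.96, 2.96]. Speed limits (rad/s): [2.39, 2.39, 3.14, 3.14, 3.14, 3.14, 3.14].

## Interface

Orientations are given as a rotation vector (axis times angle).
In Python, from cell import * gives the robot as it stands. The module is installed in compiled form; this text tells all that it offers.
- The arm moves only by the tool arm_command, never from a script. Its argument "rows" is a list of rows, each a list of 4 numbers: the shift along the world's x, y, z in mm, then the turn about the world's z in degrees. In form: [[dx, dy, dz, spin], ...]. A call has 1 to 12 rows; each row shifts and turns the commanded pose from where the row before left it; what a row does not reach is not made up. A row lasts 1/12 s, in which the tool goes at most 41.7 mm and 7.16 degrees, less where a joint would pass 70% of its speed; a pose out of reach is approached as far as the arm can. A call with a gripper value outside its range is refused whole. "hand" is the opening, from 0 (shut) to 1 (fully open), set as the call begins (left out, the last holds). The fingers move at their own pace and stop on an object; "newtons" is the grip in N (left out, the last holds). Time passes only in rows, so rows that do not move let the fingers close. It gives the time, the measured TCP pose, the force, the opening and the grip force at its end, in the units of the state.
- sense(): the state, without advancing time (a new reading comes with each control period).
- grab_frame(name): name is "side" or "top"; returns (picture, depth): 420x560x3 uint8, red, green, blue; 420x560 float32, mm along the optical axis (not along the pixel's ray), 0 where there is no reading.
- camera_model(name): a dict with "fx", "fy", "cx", "cy" (pixels), "k1" (the pictures are not rectified: a ray, as slopes to the right and down, at radius r is drawn at 1 + k1 r^2 times it, then the intrinsics apply), "pose" (4x4, takes a point from camera to world coordinates). Camera axes: x right, y down, z forward; pixel columns grow to the right and rows downward; lengths in mm; the calibration is good to about 2 mm. A picture is of the moment at which its call begins. camera_model takes no time and is no camera call.
- job_done(): hands the job in; it is judged then, once.
The state is a dict: "time": time; "joint_positions": joint angles; "dq": joint speeds; "effort": joint torques, N m; "tool_pos": TCP position; "ee_rot": TCP orientation; "wrist_force": force on the tool from outside, world axes, zero at the start; "ft_torque": the same for the moment, N m; "width": finger opening in mm; "gripper_force": force on a finger pad.
Only numpy, scipy, OpenCV 4.12 (cv2) and the standard library are available. Lean on these libraries where they do the work, as an engineer would, in place of code of your own. Each camera call takes 0.05 s, during which the arm holds its last target. There are 200 camera calls.

## Task

Fit the coil whisk into the milk frother. First feel down the middle of the jug with the fingertips for a stirring paddle left on the drive shaft, and if one is there lift it out and set it on the draining tray; then lower the whisk onto the shaft and turn it gently under a light load until it drops over the drive bar and sits fully home on the jug's floor, and let go. Never press hard on the frother, and leave everything else where it stands.

Things in the scene. Friction and masses are not known exactly. Their poses are not given: they have to be found in the camera images.
- frother: Milk frother, fixed: round black power base (140 mm across, 20 mm high, switch nose at -x) with an open steel jug on it, 98 mm outside and 92 mm inside, lined black. Origin: centre of the base's underside, on the jug's axis; z up; handle to +y (reaching 98 mm from the axis, top 94 mm high), spout to -y. Its gears bear a push of 10 N easily; over 25 N on any part of the frother is harmful.
- jug_mouth (a point): Centre of the jug's mouth at rim height, 100 mm above the frother's origin (the jug is 70 mm deep inside). Axes as the frother's.
- jug_floor (a point): Centre of the jug's inner floor, 30 mm above the frother's origin; the whisk's underside comes to rest at this height. A flat drive bar, 22 mm long and 5 mm wide, crosses the drive shaft near its foot, its top 7 mm above the floor. The bar's angle varies and is not reported (it does not follow this frame); it turns only against about 0.08 N m.
- shaft_tip (a point): Tip of the black drive shaft, 9 mm thick, on the jug's axis, 24 mm above the inner floor; the last 6 mm taper to 4 mm.
- left_knob (a point): A point on the jug's axis 82 mm above the frother's origin, where the middle of the knob is IF a stirring paddle was left in (the point is listed either way; whether one is there is not reported). Black paddle, 60 mm tall, 40 to 70 g: 4 blades 46 mm across, hub, thin stem, knob as the whisk's, its top 8 mm above this point. It stands loose on the jug's floor over the shaft: lifts straight off.
- whisk: Coil whisk to fit, 40 to 70 g, standing on the worktop: wire ring with a fine coil (60 mm across, 8 high) round a black hub (28 mm), 60 mm tall. Origin: centre of its underside, z up the stem. The hub's bore from below, 12 mm wide, 27 deep, fits over the shaft; 4 slots in its foot, 9 mm wide and deep, one every 90 deg, drop over the bar if within 10 deg of it; else it stands 7 mm too high.
- whisk_knob (a point): Middle of the whisk's round knob, 16 mm across and 16 mm high, 52 mm above the whisk's origin; below it a stem 8 mm thick, then the hub from 30 mm down.
- tray: Draining tray, fixed, grey with wooden slats, 180 mm (x) by 140 mm (y), flat top 30 mm high. Origin: centre of its underside. Empty at the start, or with the stirring paddle standing on it if that was not left in the jug.
- tray_top (a point): Centre of the draining tray's top, 30 mm above the worktop.
- lid: Bystander: the frother's black lid, 102 mm across, 28 mm high with its knob, lying on the worktop. Origin: centre of its underside.
- mug: Bystander: white mug, 80 mm across, 92 mm high. Origin: centre of its underside.
- jar_a: Bystander: spice jar, 46 mm across, 105 mm high. Origin: centre of its underside.
- jar_b: Bystander: another spice jar, 46 mm across, 105 mm high. Origin: centre of its underside.
- mill: Bystander: wooden salt mill, 48 mm across, 108 mm high. Origin: centre of its underside.
- sugar_bowl: Bystander: blue sugar bowl, 84 mm across, 50 mm high. Origin: centre of its underside.
- teaspoon: Bystander: steel teaspoon, 140 mm long, lying along its x axis. Origin: middle of its underside.
There are look-alikes about, which are no part of the job. Leave any purple or red look-alike of the frother alone.

How it is judged (in metres and radians):
On the way:
1. the middle of the jug is felt with the fingertips (touching the shaft's tip, the floor or a paddle), before the whisk is fetched (contact force between the fingers and anything else above 0.8 N and horizontal distance between the grasp point and jug_mouth below 0.03 m and z of the grasp point in the frame of jug_mouth below 0.014 m and distance of whisk from where it was at the start of the episode below 0.01 m), for 0.05 s.
At the end, for the whole second after the job is handed in: The whisk is upright (0.1 rad) and at rest on the shaft, within 4 mm of the jug's axis, its underside within 2.5 mm of the jug's floor (over the bar, not on it); the paddle, found in the jug or not, rests on the draining tray (it carries over 0.2 N) (horizontal distance between whisk and frother below 0.004 m and z of whisk in the frame of frother between 0.026 and 0.0325 m and angle between whisk's own z axis and vertical below 0.1 rad and linear speed of whisk below 0.02 m/s and contact force between tray and anything else above 0.2 N); the robot touches nothing.
It fails at once if the frother (jug, shaft or base) is pushed with more than 25 N (contact force between frother and anything else above 25 N).
It fails at once if a bystander is moved by more than 30 mm (distance of any of lid, mug, jar_a, jar_b, mill, sugar_bowl, teaspoon from where it was at the start of the episode above 0.03 m).
It also fails if it takes over 64 s, if anything falls off the work surface, if the arm or the gripper's body presses on something with over 40 N, if the wrist force passes 120 N, or if a joint passes its speed limit or range.

## Working session

There is one attempt and no reset: what is moved stays moved. The work goes in short steps, Python scripts to look and compute and a tool call to move; the robot and the scene stay as the last step left them, time stands still between calls to the robot, and variables do not carry over. Pictures are saved under pics/ and viewed, at most 10 in all, crops included, and the job is handed in when it is done.

Besides the shell and the picture viewer there is one more tool, called after "Emit:" in YAML: its name, and indented under it one key for each argument. arm_command: Moves the arm, as the interface text tells. Its arguments: {"type":"object","properties":{"rows":{"type":"array","items":{"type":"array","items":{"type":"number"}}},"hand":{"type":"number"},"newtons":{"type":"number"}},"required":["rows"]}

```bash
mkdir -p pics; python3 - <<'E'
from cell import *
import cv2, numpy as np
s=sense(); print(s)
for n in("side","top"):
    p,d=grab_frame(n); cv2.imwrite(f"pics/{n}0.png",p[:,:,::-1]); np.savez(f"{n}0.npz",p=p,d=d)
    print(n,camera_model(n))
E
```

```text
{'time': 0.0, 'joint_positions': array([ 1.00487401,  0.477784  ,  0.02233576,  1.5564739 , -0.01147614,
        1.10931047, -0.08306189]), 'dq': array([ 0.00013646,  0.00114672, -0.00025712,  0.00039306,  0.00087918,
        0.00100273, -0.00022556]), 'effort': array([-4.19203425e-04, -5.96447539e+01,  1.60771843e+00, -2.81199914e+01,
        1.24758517e-02,  9.35713586e-03, -5.59122395e-05]), 'tool_pos': array([ 298.12940559, -605.06614879,  302.92685335]), 'ee_rot': array([-3.05790344e+00, -7.12595307e-01,  8.95510646e-04]), 'wrist_force': array([-0.03306153, -0.36601151, -0.84181263]), 'ft_torque': array([-0.03914711, -0.01848459,  0.05467444]), 'gripper_force': 0.0, 'width': 85.64775285254534}
side {'fx': 445.62863461581554, 'fy': 445.62863461581554, 'cx': 281.7218534330349, 'cy': 210.67315449774082, 'k1': -0.0270069124966972, 'pose': array([[-9.20202866e-01, -2.45318022e-01,  3.05034019e-01,
         1.44933919e+02],
       [-3.90869682e-01,  5.33735601e-01, -7.49898126e-01,
         1.07871842e+03],
       [ 2.11560099e-02, -8.09286955e-01, -5.87032407e-01,
         8.91249802e+02],
       [ 0.00000000e+00,  0.00000000e+00,  0.00000000e+00,
         1.00000000e+00]])}
top {'fx': 381.7061346834575, 'fy': 381.7061346834575, 'cx': 279.82403989710525, 'cy': 210.034464389152, 'k1': 0.0026187657652060443, 'pose': array([[-7.15573212e-03, -9.93945572e-01,  1.09640302e-01,
         4.37356598e+02],
       [-9.99930185e-01,  6.08125363e-03, -1.01312875e-02,
         6.83607344e+01],
       [ 9.40319787e-03, -1.09705144e-01, -9.93919696e-01,
         1.00571801e+03],
       [ 0.00000000e+00,  0.00000000e+00,  0.00000000e+00,
         1.00000000e+00]])}
```

View pics/side0.png

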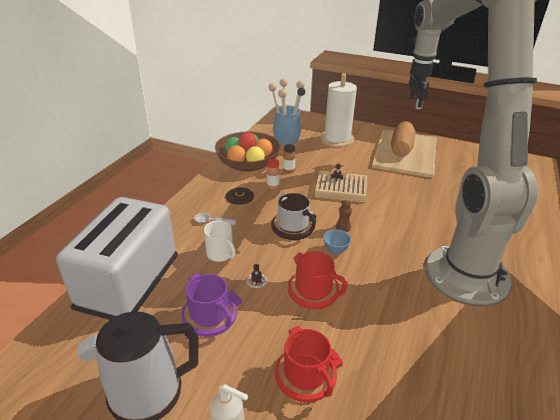

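View pics/top0.png

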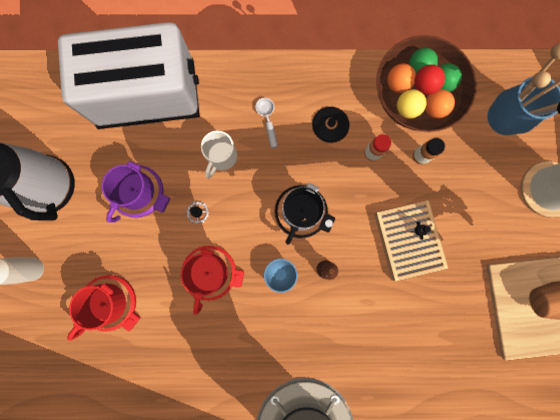

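The black-lined steel jug is at top (302,210) and side (294,215). The candidates are:
- **Frother:** black/steel at top (302,210); purple (128,190), red (208,272) and red (98,305) are look-alikes.
- **Whisk:** top (198,211), side (257,276).
- **Paddle:** the black thing at top (421,230), side (337,172), stands on the tray.

I choose the black/steel frother and the whisk at (198,211), and check both in a close montage.

```bash
cat > h.py <<'E'
from cell import *
import cv2, numpy as np
def ray(n,u,v):
    c=camera_model(n); x=np.array([(u-c['cx'])/c['fx'],(v-c['cy'])/c['fy']]); y=x.copy()
    for _ in range(20): y=x/(1+c['k1']*(y@y))
    P=c['pose']; return P[:3,3],P[:3,:3]@np.r_[y,1]
def plane(n,u,v,z):
    o,d=ray(n,u,v); return o+d*(z-o[2])/d[2]
def tri(a,b):
    o1,d1=ray("side",*a); o2,d2=ray("top",*b)
    s=np.linalg.lstsq(np.c_[d1,-d2],o2-o1,rcond=None)[0]
    p,q=o1+d1*s[0],o2+d2*s[1]; return (p+q)/2,np.linalg.norm(p-q)
def proj(n,p):
    c=camera_model(n); q=np.linalg.inv(c['pose'])@np.r_[p,1]; y=q[:2]/q[2]; y=y*(1+c['k1']*(y@y))
    return y*c['fx']+[c['cx'],c['cy']]
def crop(im,u,v,r,s): return cv2.resize(im[v-r:v+r,u-r:u+r],(s,s),interpolation=cv2.INTER_CUBIC)
E
python3 - <<'E'
from h import *
S=np.load('side0.npz')['p'][:,:,::-1];T=np.load('top0.npz')['p'][:,:,::-1]
m=np.vstack([np.hstack([crop(S,257,275,20,260),crop(S,294,212,35,260),crop(S,340,182,35,260)]),
 np.hstack([crop(T,198,211,20,260),crop(T,302,212,35,260),crop(T,415,235,35,260)])])
cv2.imwrite('pics/m1.png',m)
E
```

```text
(no output)
```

View pics/m1.png

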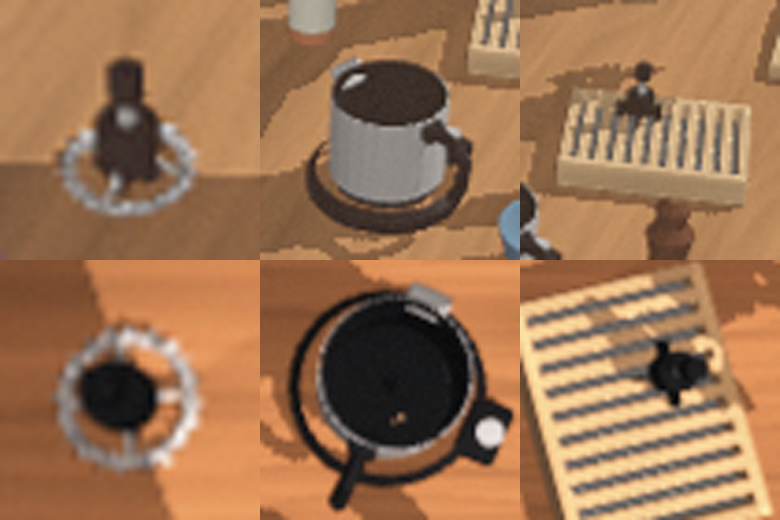

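The montage shows the whisk upright, with its knob at side ~(257,266) and top ~(196,211). The jug is black-lined, with its rim centre at side ~(294,202) and top ~(303,207). The four-bladed paddle is on the tray. Next I measure with masks.

```bash
python3 - <<'E'
from h import *
S=np.load('side0.npz');T=np.load('top0.npz')
def blob(im,u,v,th,r=40):
    g=im.max(2); m=(g<th).astype(np.uint8); k=np.zeros_like(m); k[v-r:v+r,u-r:u+r]=m[v-r:v+r,u-r:u+r]
    n,l,st,c=cv2.connectedComponentsWithStats(k,connectivity=4); i=l[v,u]
    if i==0: return None
    cs,_=cv2.findContours((l==i).astype(np.uint8),cv2.RETR_EXTERNAL,cv2.CHAIN_APPROX_NONE)
    return st[i],c[i],cv2.fitEllipse(cv2.convexHull(cs[0])),(l==i)
for th in (60,80,100):
    a=blob(S['p'],294,202,th,22);b=blob(T['p'],303,207,th,30)
    for x in (a,b): print(th,None if x is None else (x[0],x[1].round(1),x[2]))
    if a and b: print('rim',tri(a[2][0],b[2][0]), plane('top',*b[2][0],100))
for th in (60,80,100):
    a=blob(S['p'],257,268,th,16);b=blob(T['p'],196,211,th,16)
    for x in (a,b): print(th,None if x is None else (x[0],x[1].round(1),x[2]))
    if a:
        ys,xs=np.where(a[3]); print([(y,xs[ys==y].min(),xs[ys==y].max()) for y in range(ys.min(),ys.max()+1)])
    if b:
        ys,xs=np.where(b[3]); print([(y,xs[ys==y].min(),xs[ys==y].max()) for y in range(ys.min(),ys.max()+1)])
# ring of whisk: bright grey in top
for n,D,u,v in(('side',S,257,278),('top',T,198,211)):
    p=D['p'].astype(int)[v-16:v+16,u-16:u+16]; m=((p.max(2)-p.min(2))<40)&(p.max(2)>110)
    ys,xs=np.where(m); e=cv2.fitEllipse(cv2.convexHull(np.c_[xs,ys].astype(np.int32))); c=(e[0][0]+u-16,e[0][1]+v-16); print(n,'ring',c,e[1],plane(n,*c,4))
E
```

```text
60 None
60 (array([ 275,  185,   58,   52, 1555], dtype=int32), array([302.7, 210. ]), ((302.96563720703125, 213.22520446777344), (50.48316192626953, 60.375221252441406), 126.01777648925781))
80 (array([279, 194,  30,  17, 388], dtype=int32), array([293.9, 202. ]), ((293.5301818847656, 201.774169921875), (16.656843185424805, 30.090457916259766), 92.39201354980469))
80 (array([ 275,  185,   58,   52, 1688], dtype=int32), array([302.6, 210. ]), ((303.0087890625, 212.94479370117188), (52.020931243896484, 60.30045700073242), 122.32870483398438))
rim (array([535.98429534,   5.48602451,  98.1616893 ]), np.float64(12.201171789361439)) [529.94071983   3.84272925 100.        ]
100 (array([279, 194,  30,  17, 406], dtype=int32), array([293.8, 202. ]), ((293.4692077636719, 201.75599670410156), (17.42186737060547, 30.800901412963867), 93.01057434082031))
100 (array([ 274,  185,   59,   52, 1799], dtype=int32), array([302.5, 209.9]), ((302.798828125, 213.08010864257812), (51.975563049316406, 60.42124938964844), 123.91150665283203))
rim (array([535.78198682,   6.08012404,  98.63829327]), np.float6
[... 3582 characters left out ...]
 np.int64(194), np.int64(196)), (207, np.int64(192), np.int64(198)), (208, np.int64(190), np.int64(199)), (209, np.int64(190), np.int64(201)), (210, np.int64(189), np.int64(201)), (211, np.int64(190), np.int64(201)), (212, np.int64(190), np.int64(201)), (213, np.int64(190), np.int64(201)), (214, np.int64(191), np.int64(201)), (215, np.int64(192), np.int64(200)), (216, np.int64(193), np.int64(199)), (217, np.int64(195), np.int64(198))]
side ring (256.45314598083496, 279.9580535888672) (15.527152061462402, 20.323795318603516) [541.35589928 277.78753664   4.        ]
top ring (197.03231525421143, 212.05774879455566) (21.09984016418457, 21.34645652770996) [543.83122387 276.1931518    4.        ]
```

```bash
cat >> h.py <<'E'
def rim(im,u,v,th,r,k=15):
    g=cv2.resize(im.max(2)[v-r:v+r,u-r:u+r],None,fx=4,fy=4,interpolation=cv2.INTER_CUBIC)
    m=cv2.morphologyEx((g<th).astype(np.uint8),cv2.MORPH_OPEN,cv2.getStructuringElement(cv2.MORPH_ELLIPSE,(k*3,k*3)))
    l=cv2.connectedComponents(m,connectivity=4)[1]; i=l[4*r,4*r]
    cs,_=cv2.findContours((l==i).astype(np.uint8),cv2.RETR_EXTERNAL,cv2.CHAIN_APPROX_NONE)
    e=cv2.fitEllipse(cv2.convexHull(cs[0])); return ((e[0][0]+.5)/4-.5+u-r,(e[0][1]+.5)/4-.5+v-r),(e[1][0]/4,e[1][1]/4),e[2]
E
python3 - <<'E'
from h import *
S=np.load('side0.npz')['p'];T=np.load('top0.npz')['p']
for th in (60,75,90,105):
    try:
        a=rim(S,294,202,th,24,7) if th>60 else None
        b=rim(T,303,207,th,26); print(th,a,b); 
        if a: print(tri(a[0],b[0]),plane('top',*b[0],100),plane('side',*a[0],100))
    except Exception as e: print(th,e)
# knob tops
print('knob axis points: side (256,268.2), top ?')
for z in(44,52,60): print(z,plane('side',256.1,267.5,z))
for q in([543.8,276.2],[541.4,277.8]):
  for z in(0,30,52,60): print(q,z,proj('side',[*q,z]).round(1),proj('top',[*q,z]).round(1))
g=T[203:221,186:206].max(2); print(g)
E
```

```text
60 None ((303.01647758483887, 206.8909034729004), (38.54989242553711, 39.50458526611328), 118.20931243896484)
75 ((293.8259086608887, 201.88452529907227), (16.721359252929688, 29.179853439331055), 90.65355682373047) ((303.0229320526123, 206.49887466430664), (39.38376998901367, 40.852237701416016), 168.08030700683594)
(array([544.33856116,   2.74513104,  94.92897595]), np.float64(3.520270734060056)) [545.43304683   3.59471678 100.        ] [540.04412666   9.32273314 100.        ]
90 ((293.70784759521484, 201.81517601013184), (17.229536056518555, 29.849815368652344), 91.54679870605469) ((302.9801273345947, 206.1451930999756), (39.591468811035156, 42.25870895385742), 171.25601196289062)
(array([544.96237812,   2.7866469 ,  95.08314273]), np.float64(3.9642535245426895)) [546.28539864   3.68536257 100.        ] [540.51866155   9.12554942 100.        ]
105 ((293.660249710083, 201.8076686859131), (17.484601974487305, 30.29947280883789), 90.90007019042969) ((302.93973541259766, 206.1397762298584), (40.03604507446289, 42.906036376953125), 171.6611328125)
(array([545.02041466,   2.90403357,  9
[... 1498 characters left out ...]
 144 215
  217 187]
 [120 130 140 137  85  32  22  21  20  19  22  24  22  21  20  21 135 190
  181 144]
 [124 139 136 127 109  60  29  25  25  24  22  24  26  22  20  59 176 202
  204 157]
 [125 145 139 132 131 108  59  28  23  24  24  24  22  18  30 141 195 187
  176 149]
 [140 142 145 130 136 138 118  83  48  25  22  18  17  61 141 204 218 196
  156 177]
 [145 140 142 120 127 142 144 134 111  96  81  89  66 109 200 204 193 192
  158 231]
 [141 141 130 118 114 122 138 143 145 143 134 140 111 130 179 160 141 149
  186 241]
 [140 142 137 125 130 115 131 126 135 143 143 145 127 137 141 136 136 167
  221 229]
 [144 144 146 123 143 131 139 130 126 149 142 145 128 135 139 171 206 209
  215 215]]
```

The rim centre is about (542.5,6) and the whisk about (542.5,277). The two views disagree by a few mm, so I'll calibrate that with the gripper itself. I move over the jug with fingers shut.

Emit:
arm_command:
  rows:
    - [13.6,34,0,0]
    - [13.6,34,0,0]
    - [13.6,34,0,0]
    - [13.6,34,0,0]
    - [13.6,34,0,0]
    - [13.6,34,0,0]
    - [13.6,34,0,0]
    - [13.6,34,0,0]
    - [13.6,34,0,0]
    - [13.6,34,0,0]
    - [13.6,34,0,0]
    - [13.6,34,0,0]
  hand: 0
  newtons: 20

```text
time: 1.1
tool_pos: [461.6, -195.7, 303.8]
ee_rot: [-3.06, -0.713, 0.001]
wrist_force: [1.4, 0.2, 0.1]
width: -0.6
gripper_force: 0.0
```

Emit:
arm_command:
  rows:
    - [13.6,34,-10,0]
    - [13.6,34,-10,0]
    - [13.6,34,-10,0]
    - [13.6,34,-10,0]
    - [13.6,34,-10,0]
    - [13.4,33.1,-10,0]
    - [0,0,0,0]
    - [0,0,0,0]
    - [0,0,0,0]
    - [0,0,0,0]

```text
time: 1.93
tool_pos: [542.6, 4.0, 243.9]
ee_rot: [3.06, 0.709, -0.001]
wrist_force: [0.5, 0.2, 0.6]
width: -0.0
gripper_force: 0.0
```

```bash
python3 - <<'E'
from h import *
s=sense(); print({k:np.round(s[k],2) for k in('time','joint_positions','tool_pos','ee_rot','wrist_force','width')})
p=s['tool_pos']
I=[]
for n in("side","top"):
    im,d=grab_frame(n); np.savez(n+'1.npz',p=im,d=d)
    q=proj(n,p-[0,0,73]); r=proj(n,p); print(n,'tip',q.round(1),'tcp',r.round(1))
    u,v=int(q[0]),int(q[1]); I.append(crop(im[:,:,::-1],u,v,40,400))
cv2.imwrite('pics/m2.png',np.hstack(I))
E
```

```text
{'time': np.float64(1.93), 'joint_positions': array([ 0.12,  0.35, -0.3 ,  1.92,  0.13,  0.9 , -1.36]), 'tool_pos': array([542.62,   4.04, 243.9 ]), 'ee_rot': array([ 3.06,  0.71, -0.  ]), 'wrist_force': array([0.48, 0.19, 0.61]), 'width': np.float64(-0.01)}
side tip [294.5 181.6] tcp [295.5 160.5]
top tip [305.1 203.9] tcp [307.8 199.4]
```

View pics/m2.png

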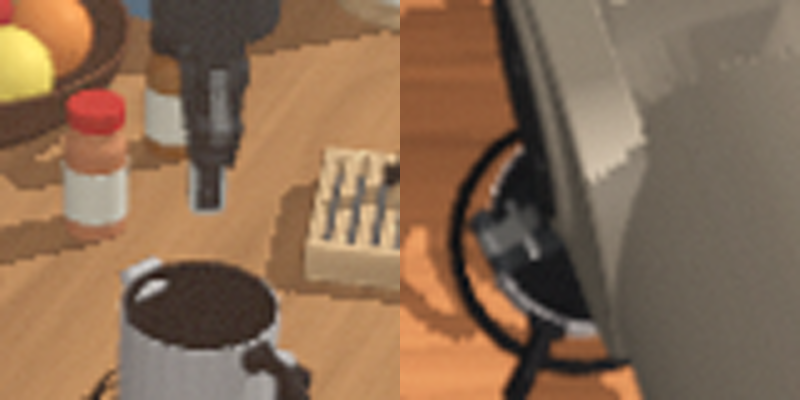

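The jug is unobstructed: in the side view the fingertips are at crop (207,210), pixel (295,183), within 1 px of the prediction. The best jug axis is about (544,4). Now I feel down.

Emit:
arm_command:
  rows:
    - [1,-1,-20,0]
    - [0,0,-20,0]
    - [0,0,-20,0]
    - [0,0,-20,0]
    - [0,0,-16,0]
    - [0,0,-8,0]
    - [0,0,-3,0]
    - [0,0,0,0]
    - [0,0,0,0]

```text
time: 2.78
tool_pos: [544.5, 4.3, 137.7]
ee_rot: [3.06, 0.712, 0.002]
wrist_force: [0.2, 0.1, 0.3]
width: -0.1
gripper_force: 0.0
```

Emit:
arm_command:
  rows:
    - [0,0,-2,0]
    - [0,0,-2,0]
    - [0,0,0,0]
    - [0,0,0,0]

```text
time: 3.12
tool_pos: [544.0, 4.6, 133.2]
ee_rot: [3.06, 0.713, 0.001]
wrist_force: [0.5, 0.1, -0.1]
width: 0.1
gripper_force: 0.0
```

Emit:
arm_command:
  rows:
    - [0,0,-2,0]
    - [0,0,0,0]
    - [0,0,0,0]

```text
time: 3.37
tool_pos: [543.9, 4.6, 130.8]
ee_rot: [-3.06, -0.713, 0.0]
wrist_force: [-0.7, 0.3, -0.0]
width: -0.1
gripper_force: 0.0
```

No paddle so far (its knob top would be at tip height 90). I continue to the shaft tip.

Emit:
arm_command:
  rows:
    - [0,0,-1.5,0]
    - [0,0,-1,0]
    - [0,0,0,0]
    - [0,0,0,0]

```text
time: 3.7
tool_pos: [543.9, 4.6, 128.3]
ee_rot: [-3.06, -0.713, 0.0]
wrist_force: [0.1, 0.5, -0.4]
width: -0.1
gripper_force: 0.0
```

Emit:
arm_command:
  rows:
    - [0,0,-1,0]
    - [0,0,0,0]
    - [0,0,0,0]

```text
time: 3.95
tool_pos: [543.9, 4.6, 127.3]
ee_rot: [-3.06, -0.713, 0.0]
wrist_force: [0.1, 0.3, 0.3]
width: 0.1
gripper_force: 0.0
```

Emit:
arm_command:
  rows:
    - [0,0,-1,0]
    - [0,0,0,0]
    - [0,0,0,0]

```text
time: 4.2
tool_pos: [544.1, 4.6, 126.6]
ee_rot: [3.06, 0.713, 0.0]
wrist_force: [-0.9, -0.3, 2.6]
width: 0.0
gripper_force: 1.1
```

The shaft tip is felt at tip height 53.6 (54 expected), so no paddle is in the jug. I go up and over to the whisk.

Emit:
arm_command:
  rows:
    - [0,0,0,0]
    - [0,0,20,0]
    - [0,0,40,0]
    - [0,0,40,0]
    - [0,0,20,0]
    - [0,0,0,0]

```text
time: 4.7
tool_pos: [546.5, 5.0, 251.5]
ee_rot: [3.058, 0.712, 0.014]
wrist_force: [0.8, -0.2, 1.1]
width: -0.1
gripper_force: 0.0
```

Emit:
arm_command:
  rows:
    - [0,30,0,7]
    - [0,30,0,7]
    - [0,30,0,7]
    - [0,30,0,7]
    - [0,30,0,7]
    - [0,30,0,7]
    - [0,30,0,7]
    - [0,30,0,7]
    - [0,31,0,7]
    - [0,0,0,0]
    - [0,0,0,0]
    - [0,0,0,0]
  hand: 0.5

```text
time: 5.7
tool_pos: [543.7, 274.8, 245.4]
ee_rot: [-2.238, -2.205, 0.003]
wrist_force: [0.2, -1.1, 0.7]
width: 42.7
gripper_force: 0.0
```

```bash
python3 - <<'E'
from h import *
s=sense(); print({k:np.round(s[k],2) for k in('time','joint_positions','tool_pos','ee_rot','wrist_force','width')})
p=s['tool_pos']
I=[]
for n in("side","top"):
    im,d=grab_frame(n); np.savez(n+'2.npz',p=im,d=d)
    q=proj(n,p-[0,0,73]); r=proj(n,p); print(n,'tip',q.round(1),'tcp',r.round(1))
    u,v=int(q[0]),int(q[1])+12; I.append(crop(im[:,:,::-1],u,v,40,400)); print(u,v)
cv2.imwrite('pics/m3.png',np.hstack(I))
E
```

```text
{'time': np.float64(5.7), 'joint_positions': array([-0.14,  0.49, -0.58,  1.74,  0.31,  1.  , -0.85]), 'tool_pos': array([543.74, 274.78, 245.39]), 'ee_rot': array([-2.24, -2.21,  0.  ]), 'wrist_force': array([ 0.21, -1.1 ,  0.73]), 'width': np.float64(42.74)}
side tip [255.3 232. ] tcp [254.9 209. ]
255 243
top tip [181.9 204.1] tcp [172.9 199.5]
181 216
```

View pics/m3.png

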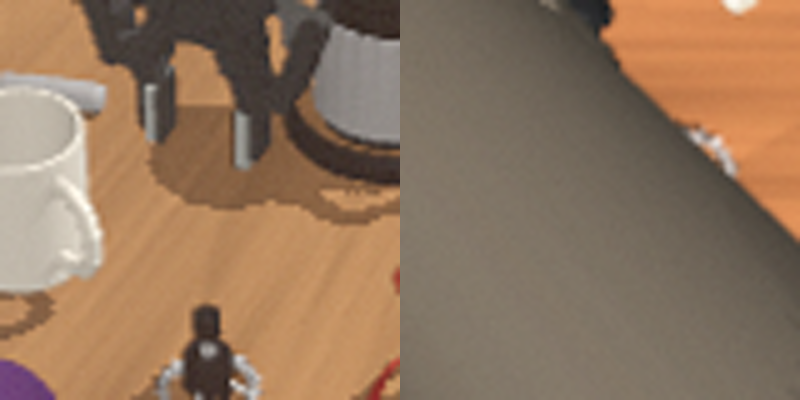

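The fingers straddle the whisk (tip midpoint at crop (204,152), knob at (206,315)), so lateral alignment is good. I go down and grip.

Emit:
arm_command:
  rows:
    - [0,0,-20,0]
    - [0,1,-30,0]
    - [0,0,-30,0]
    - [0,0,-25,0]
    - [0,0,-16,0]
    - [0,0,-10,0]
    - [0,0,-6,0]
    - [0,0,0,0]
    - [0,0,0,0]

```text
time: 6.55
tool_pos: [544.5, 276.5, 110.1]
ee_rot: [2.237, 2.205, 0.001]
wrist_force: [1.1, 0.1, 0.6]
width: 42.9
gripper_force: 0.0
```

Emit:
arm_command:
  rows:
    - [0,0,0,0]
    - [0,0,0,0]
    - [0,0,0,0]
    - [0,0,0,0]
    - [0,0,0,0]
    - [0,0,0,0]
  hand: 0
  newtons: 30

```text
time: 7.05
tool_pos: [544.4, 277.0, 110.5]
ee_rot: [2.236, 2.206, 0.002]
wrist_force: [-1.7, -0.5, 6.5]
width: 14.4
gripper_force: 29.4
```

Emit:
arm_command:
  rows:
    - [0,0,10,0]
    - [0,0,25,0]
    - [0,0,40,0]
    - [0,0,40,0]
    - [0,0,25,0]
    - [0,0,10,0]
    - [0,0,0,0]
    - [0,0,0,0]

```text
time: 7.72
tool_pos: [543.7, 276.2, 259.0]
ee_rot: [2.236, 2.206, -0.001]
wrist_force: [0.1, -0.4, -1.7]
width: 14.7
gripper_force: 29.4
```

Emit:
arm_command:
  rows:
    - [0,-22,0,0]
    - [0,-30,0,0]
    - [0,-30,0,0]
    - [0,-30,0,0]
    - [0,-30,0,0]
    - [0,-30,0,0]
    - [0,-30,0,0]
    - [0,-30,0,0]
    - [0,-22,0,0]
    - [0,-18,0,0]
    - [0,0,0,0]
    - [0,0,0,0]

```text
time: 8.72
tool_pos: [542.9, 3.3, 257.3]
ee_rot: [-2.237, -2.202, 0.004]
wrist_force: [0.4, 1.1, -1.4]
width: 14.6
gripper_force: 29.4
```

```bash
python3 - <<'E'
from h import *
s=sense(); print({k:np.round(s[k],2) for k in('time','joint_positions','tool_pos','ee_rot','wrist_force','width')})
p=s['tool_pos']
I=[]
for n in("side","top"):
    im,d=grab_frame(n); np.savez(n+'3.npz',p=im,d=d)
    q=proj(n,p-[0,0,108]); r=proj(n,p); print(n,'whisk',q.round(1),'tcp',r.round(1))
    u,v=int(q[0]),int(q[1])+10; I.append(crop(im[:,:,::-1],u,v,40,400)); print(u,v)
cv2.imwrite('pics/m4.png',np.hstack(I))
E
```

```text
{'time': np.float64(8.72), 'joint_positions': array([ 0.32,  0.37, -0.55,  1.89,  0.23,  0.95, -0.35]), 'tool_pos': array([542.86,   3.34, 257.27]), 'ee_rot': array([-2.24, -2.2 ,  0.  ]), 'wrist_force': array([ 0.42,  1.13, -1.41]), 'width': np.float64(14.61)}
side whisk [294.3 187.4] tcp [295.7 156.4]
294 197
top whisk [304.7 205. ] tcp [308.7 198.3]
304 215
```

View pics/m4.png

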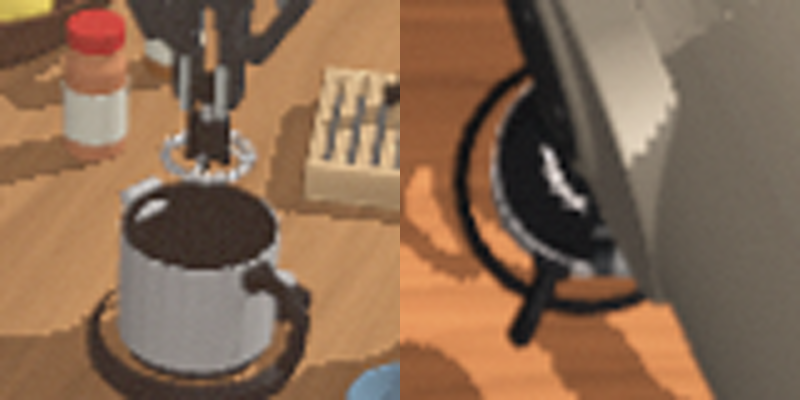

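The whisk hangs upright over the jug, with its ring at side ~(295,187.5). I'll fit the ring against the rim numerically in the same views.

```bash
python3 - <<'E'
from h import *
from scipy.optimize import least_squares
p=np.array([542.9,3.9,257.3]) # commanded-ish
S=np.load('side3.npz')['p'];T=np.load('top3.npz')['p']
def ringpix(im,u,v,r,lo):
    a=im[v-r:v+r,u-r:u+r].astype(int); m=((a.max(2)-a.min(2))<45)&(a.max(2)>lo); return m
m=ringpix(S,294,187,14,120); print('\n'.join(''.join('#' if x else '.' for x in r) for r in m))
m2=ringpix(T,304,207,16,110); print('\n'.join(''.join('#' if x else '.' for x in r) for r in m2))
ys,xs=np.where(m); k=ys<21; e=cv2.fitEllipse(cv2.convexHull(np.c_[xs[k],ys[k]].astype(np.int32))); print(e[0][0]+280,e[0][1]+173,e[1])
for z in(146,150,154): print(z,proj('side',[*p[:2],z]),proj('top',[*p[:2],z]))
a=rim(S,294,202,85,24,7); print('rim side',a, plane('side',*a[0],100))
E
```

```text
..........##.....##.........
..........#......##.........
..........#......##.........
.........##......##.........
..........#......##.........
..........#...##.##.........
...............#.###........
...............#..#.........
............................
............................
..........#.........##......
.........##.........##......
.......####.........####....
.......##.............##....
......##............#####...
......##..............###...
.......##....#........###...
.......###...#.......###....
........########.##.###.....
....#.....############......
..####........##.#.#........
######......................
####........................
##..........................
....###.....................
...####.....................
..###.......................
.##.........................
.........##....################.
.#........#....################.
..........##...#################
...........#....################
...........#....################
...........#.....###############
............#....###############
............#....###############
..................######
[... 477 characters left out ...]
...####..........#####....
.........####..........####.....
..........###...........###.....
........................###.....
........................###.....
.........................##.....
.........................##.....
#........................##.....
##..............................
292.0889892578125 184.15137481689453 (22.643678665161133, 27.49948501586914)
146 [294.172613   188.41589413] [304.3182909  205.19835836]
150 [294.22165745 187.31905699] [304.44781049 204.98192017]
154 [294.27086641 186.21845629] [304.57852941 204.76347789]
rim side ((293.77539825439453, 201.8588523864746), (16.994876861572266, 29.530662536621094), 90.50525665283203) [540.23904154   9.25863175 100.        ]
```

The ring-to-rim comparison is limited by height differences. I'll lower the ring to rim height (still well above the shaft) and compare it directly within the mouth.

Emit:
arm_command:
  rows:
    - [1,2,-10,0]
    - [0,0,-20,0]
    - [0,0,-10,0]
    - [0,0,-5,0]
    - [0,0,0,0]
    - [0,0,0,0]
    - [0,0,0,0]

```text
time: 9.4
tool_pos: [545.4, 6.9, 215.0]
ee_rot: [2.236, 2.206, 0.001]
wrist_force: [-0.4, -0.1, -0.6]
width: 14.8
gripper_force: 29.4
```

```bash
python3 - <<'E'
from h import *
P=[]
for n in("side","top"):
  a=[]
  for k in range(4):
    im,d=grab_frame(n); a.append(im.astype(float)); P.append(sense()['tool_pos'])
  im=np.mean(a,0).astype(np.uint8); np.savez(n+'4.npz',p=im)
p=np.mean(P,0); print(p,np.std(P,0))
I=[]
for n,u,v in(('side',294,200),('top',300,207)):
    im=np.load(n+'4.npz')['p']; I.append(crop(im[:,:,::-1],u,v,25,400))
    print(n,proj(n,[p[0],p[1],p[2]-106.5]))
cv2.imwrite('pics/m5.png',np.hstack(I))
E
```

```text
[545.23381991   6.60555729 214.94172727] [0.14477371 0.10927241 0.18896441]
side [292.70068088 198.80316939]
top [302.00278003 206.1662611 ]
```

View pics/m5.png

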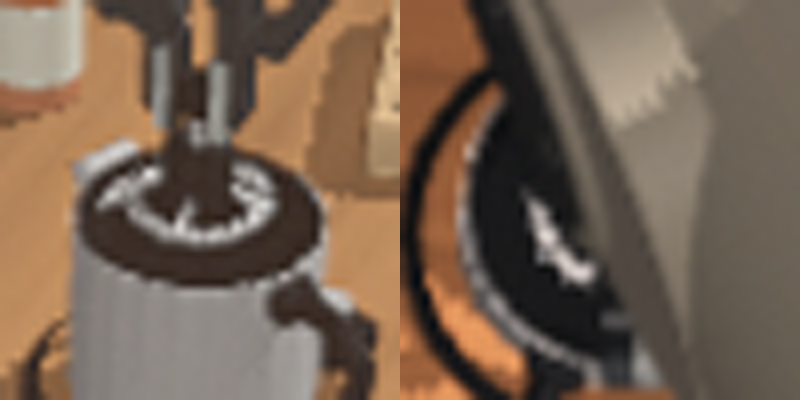

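The side and top views disagree along the side camera's viewing direction. I'll settle it using the depth data.

```bash
cat >> h.py <<'E'
def cloud(n,f,u0,u1,v0,v1):
    D=np.load(f); d=D['d']; o=[]
    for v in range(v0,v1):
        for u in range(u0,u1):
            if d[v,u]>0:
                c,r=ray(n,u,v); o.append(np.r_[c+r*d[v,u],D['p'][v,u],u,v])
    return np.array(o)
E
python3 - <<'E'
from h import *
from scipy.optimize import least_squares
def circ(q,R):
    f=lambda c: np.hypot(q[:,0]-c[0],q[:,1]-c[1])-R
    r=least_squares(f,[544,6],loss='soft_l1',f_scale=1); return r.x.round(1),np.abs(f(r.x)).mean().round(2),len(q)
C=cloud('side','side0.npz',265,330,185,245)
w=C[(C[:,2]>35)&(C[:,2]<90)&(np.hypot(C[:,0]-543,C[:,1]-6)<60)&(C[:,3]>95)&(C[:,8]>=0)]
w=w[(w[:,6]>0)&(abs(w[:,3]-w[:,5])<30)]
print('wall side R49',circ(w,49))
# rim top heights
r=C[(np.hypot(C[:,0]-543,C[:,1]-6)<60)]; print('side zmax pct',np.percentile(r[:,2],[90,95,98,99.5]).round(1))
# table near z
C2=cloud('side','side0.npz',225,250,255,275); print('table side z',np.median(C2[:,2]))
T=cloud('top','top0.npz',270,335,180,240)
C3=cloud('top','top0.npz',230,255,200,230); print('table top z',np.median(C3[:,2]))
print('top zpct',np.percentile(T[:,2],[90,95,98]).round(1))
k=T[(T[:,2]>92)&(T[:,2]<108)]; print('rim top',circ(k,47.5),np.median(k[:,2]), circ(k[abs(np.hypot(k[:,0]-545,k[:,1]-5)-47.5)<6],47.5))
# jug interior floor, shaft
f=T[np.hypot(T[:,0]-545,T[:,1]-5)<35]; print('floor z',np.percentile(f[:,2],[5,50,95]).round(1)); s=f[(f[:,2]>42)]; print('shaft pts',s[:,[0,1,2,6,7]].round(1))
b=T[(T[:,2]>12)&(T[:,2]<28)&(np.hypot(T[:,0]-545,T[:,1]-5)>55)]; rr=np.hypot(b[:,0]-545,b[:,1]-5); print('base',circ(b[rr<75],66),rr.max())
E
```

```text
Traceback (most recent call last):
  File "h.py", line 28, in cloud
    c,r=ray(n,u,v); o.append(np.r_[c+r*d[v,u],D['p'][v,u],u,v])
        ~~~^^^^^^^
  File "h.py", line 4, in ray
    c=camera_model(n); x=np.array([(u-c['cx'])/c['fx'],(v-c['cy'])/c['fy']]); y=x.copy()
ValueError: time passes only in moves, steps and waits
```

```bash
sed -i 's/^def ray/import functools\ncamera_model=functools.lru_cache(None)(camera_model)\ndef ray/' h.py
cat > a.py <<'E'
from h import *
from scipy.optimize import least_squares
def circ(q,R):
    f=lambda c: np.hypot(q[:,0]-c[0],q[:,1]-c[1])-R
    r=least_squares(f,[544,6],loss='soft_l1',f_scale=1); return r.x.round(1),np.abs(f(r.x)).mean().round(2),len(q)
C=cloud('side','side0.npz',265,330,185,245)
w=C[(C[:,2]>35)&(C[:,2]<90)&(np.hypot(C[:,0]-543,C[:,1]-6)<60)&(C[:,3]>95)&(abs(C[:,3]-C[:,5])<30)]
print('wall side R49',circ(w,49))
r=C[(np.hypot(C[:,0]-543,C[:,1]-6)<60)]; print('side zmax pct',np.percentile(r[:,2],[90,95,98,99.5]).round(1))
C2=cloud('side','side0.npz',225,250,255,275); print('table side z',np.median(C2[:,2]))
T=cloud('top','top0.npz',270,335,180,240)
C3=cloud('top','top0.npz',230,255,200,230); print('table top z',np.median(C3[:,2]))
k=T[(T[:,2]>92)&(T[:,2]<108)]; print('rim top',circ(k,47.5),np.median(k[:,2]), circ(k[abs(np.hypot(k[:,0]-545,k[:,1]-5)-47.5)<6],47.5))
f=T[np.hypot(T[:,0]-545,T[:,1]-5)<35]; print('floor z',np.percentile(f[:,2],[5,50,95]).round(1)); s=f[(f[:,2]>42)]; print('shaft pts',s[:,[0,1,2,6,7]].round(1)[:25])
b=T[(T[:,2]>12)&(T[:,2]<28)]; rr=np.hypot(b[:,0]-545,b[:,1]-5); b=b[(rr>55)&(rr<76)]; print('base',circ(b,62))
E
python3 a.py
```

```text
wall side R49 (array([542.9,   5.8]), np.float64(1.6), 424)
side zmax pct [ 96.7  98.5 100.2 101.7]
table side z -0.20578885017658877
table top z 0.453760150223502
rim top (array([542.6,   4.3]), np.float64(4.28), 374) 99.24710405880177 (array([543. ,   4.1]), np.float64(1.67), 295)
floor z [ 7.5 10.9 33.5]
shaft pts [[5.452e+02 7.700e+00 4.880e+01 3.000e+02 2.090e+02]
 [5.447e+02 5.500e+00 5.370e+01 3.010e+02 2.090e+02]
 [5.428e+02 7.700e+00 4.820e+01 3.000e+02 2.100e+02]
 [5.426e+02 1.000e-01 4.900e+01 3.030e+02 2.100e+02]
 [5.403e+02 7.600e+00 4.740e+01 3.000e+02 2.110e+02]
 [5.399e+02 5.400e+00 5.140e+01 3.010e+02 2.110e+02]
 [5.400e+02 2.800e+00 5.040e+01 3.020e+02 2.110e+02]]
base (array([541.3,   4.3]), np.float64(4.09), 433)
```

The top depth sees the shaft at about (542.7,4.6), and the wall fit gives (542.9,5.8). Now the same measurement for the held ring, to cancel camera bias.

```bash
cat > b.py <<'E'
from h import *
from scipy.optimize import least_squares
import sys
Q={}
for n in('side','top'):
    A=[grab_frame(n) for _ in range(3)]
    d=np.median([a[1] for a in A],0); np.savez(n+'5.npz',p=A[0][0],d=d)
p=sense()['tool_pos']; print('tcp',p)
def circ(q,R,c0):
    f=lambda c: np.hypot(q[:,0]-c[0],q[:,1]-c[1])-R
    r=least_squares(f,c0,loss='soft_l1',f_scale=1); return r.x.round(1),np.abs(f(r.x)).mean().round(2),len(q)
for n,b in(('side',(275,315,180,210)),('top',(280,325,190,230))):
    C=cloud(n,n+'5.npz',*b); z0=p[2]-110.5
    g=C[(C[:,2]>z0-4)&(C[:,2]<z0+14)]; r=np.hypot(g[:,0]-p[0],g[:,1]-p[1])
    ring=g[(r>23)&(r<35)&(g[:,3]>90)]; print(n,'ring',circ(ring,28.5,p[:2]),'z',np.percentile(ring[:,2],[5,50,95]).round(1))
    r=np.hypot(C[:,0]-p[0],C[:,1]-p[1]); hub=C[(r<22)&(C[:,2]>z0+10)&(C[:,2]<z0+29)]; print(n,'hub',circ(hub,14,p[:2]) if len(hub)>5 else len(hub))
    j=C[(C[:,2]<90)&(C[:,2]>40)]; print(n,'wall pts',len(j))
E
python3 b.py
```

```text
tcp [544.90549035   6.5905486  214.38172835]
side ring (array([544.2,   6.2]), np.float64(2.2), 57) z [105.6 108.4 111.5]
side hub (array([543.3,   6. ]), np.float64(1.81), 57)
side wall pts 195
top ring (array([545.2,   4.4]), np.float64(1.19), 24) z [107.4 110.  113.3]
top hub 0
top wall pts 33
```

The relative offset whisk→jug is (-0.9,-0.3) by side and (-2.2,-0.1) by top, so I shift (-1.5,-0.2) and go down gently.

Emit:
arm_command:
  rows:
    - [-1.5,-0.2,0,0]
    - [0,0,-12,0]
    - [0,0,-16,0]
    - [0,0,-10,0]
    - [0,0,-5,0]
    - [0,0,0,0]
    - [0,0,0,0]

```text
time: 10.68
tool_pos: [543.4, 6.5, 171.1]
ee_rot: [-2.236, -2.206, 0.001]
wrist_force: [-1.2, -0.5, -0.7]
width: 14.5
gripper_force: 29.4
```

Emit:
arm_command:
  rows:
    - [0,0,-2,0]
    - [0,0,-2,0]
    - [0,0,-2,0]
    - [0,0,0,0]
    - [0,0,0,0]

```text
time: 11.1
tool_pos: [543.4, 6.4, 165.4]
ee_rot: [2.236, 2.206, 0.0]
wrist_force: [-0.0, -0.5, -0.3]
width: 14.6
gripper_force: 29.4
```

Emit:
arm_command:
  rows:
    - [0,0,-2,0]
    - [0,0,-2,0]
    - [0,0,0,0]
    - [0,0,0,0]

```text
time: 11.43
tool_pos: [543.4, 6.4, 161.3]
ee_rot: [-2.236, -2.206, 0.0]
wrist_force: [0.3, -0.4, -0.3]
width: 14.6
gripper_force: 29.4
```

Underside at ~51, below the shaft tip and free of contact, so the shaft is in the bore. Continue.

Emit:
arm_command:
  rows:
    - [0,0,-2,0]
    - [0,0,-2,0]
    - [0,0,-2,0]
    - [0,0,0,0]
    - [0,0,0,0]

```text
time: 11.85
tool_pos: [543.3, 6.4, 155.2]
ee_rot: [-2.236, -2.206, 0.0]
wrist_force: [0.0, 0.4, -1.1]
width: 14.8
gripper_force: 29.4
```

Emit:
arm_command:
  rows:
    - [0,0,-2,0]
    - [0,0,-2,0]
    - [0,0,-1.5,0]
    - [0,0,0,0]
    - [0,0,0,0]

```text
time: 12.27
tool_pos: [543.5, 6.3, 149.8]
ee_rot: [2.236, 2.206, 0.0]
wrist_force: [-0.3, -0.3, 0.1]
width: 14.7
gripper_force: 29.4
```

Emit:
arm_command:
  rows:
    - [0,0,-1.5,0]
    - [0,0,-1,0]
    - [0,0,0,0]
    - [0,0,0,0]

```text
time: 12.6
tool_pos: [543.7, 6.3, 147.5]
ee_rot: [2.236, 2.206, 0.001]
wrist_force: [1.1, 0.1, -0.2]
width: 14.6
gripper_force: 29.5
```

Emit:
arm_command:
  rows:
    - [0,0,-0.7,0]
    - [0,0,0,0]
    - [0,0,0,0]

```text
time: 12.85
tool_pos: [543.7, 6.4, 147.2]
ee_rot: [2.236, 2.206, 0.001]
wrist_force: [-0.7, -0.9, 5.2]
width: 14.9
gripper_force: 30.0
```

Emit:
arm_command:
  rows:
    - [0,0,-0.7,0]
    - [0,0,0,0]
    - [0,0,0,0]

```text
time: 13.1
tool_pos: [543.8, 6.5, 147.0]
ee_rot: [2.236, 2.206, 0.001]
wrist_force: [-1.3, -1.8, 9.6]
width: 14.9
gripper_force: 30.2
```

Emit:
arm_command:
  rows:
    - [0,0,-0.7,0]
    - [0,0,0,0]
    - [0,0,0,0]

```text
time: 13.35
tool_pos: [544.0, 6.5, 146.7]
ee_rot: [2.236, 2.205, 0.001]
wrist_force: [-2.6, -1.1, 13.8]
width: 14.5
gripper_force: 30.6
```

It is resting on the bar (underside ~36.5, 7 too high). I ease to a light load and turn gently.

Emit:
arm_command:
  rows:
    - [0,0,1.2,0]
    - [0,0,0,0]
    - [0,0,0,4]
    - [0,0,0,4]
    - [0,0,0,0]

```text
time: 13.77
tool_pos: [543.8, 6.4, 147.1]
ee_rot: [2.072, 2.36, 0.001]
wrist_force: [-1.2, -0.7, 8.7]
width: 14.7
gripper_force: 30.1
```

Emit:
arm_command:
  rows:
    - [0,0,0,4]
    - [0,0,0,4]
    - [0,0,0,0]

```text
time: 14.02
tool_pos: [543.7, 6.4, 147.2]
ee_rot: [1.903, 2.499, 0.0]
wrist_force: [-1.3, -0.9, 9.1]
width: 14.8
gripper_force: 30.2
```

Emit:
arm_command:
  rows:
    - [0,0,0,4]
    - [0,0,0,4]
    - [0,0,0,0]

```text
time: 14.27
tool_pos: [543.7, 6.4, 147.1]
ee_rot: [1.724, 2.626, 0.0]
wrist_force: [-1.6, -0.2, 8.5]
width: 14.7
gripper_force: 30.2
```

Emit:
arm_command:
  rows:
    - [0,0,0,4]
    - [0,0,0,4]
    - [0,0,0,0]

```text
time: 14.52
tool_pos: [543.6, 6.4, 147.1]
ee_rot: [1.537, 2.74, -0.0]
wrist_force: [-2.3, -0.7, 8.6]
width: 14.7
gripper_force: 30.2
```

Emit:
arm_command:
  rows:
    - [0,0,0,4]
    - [0,0,0,4]
    - [0,0,0,0]

```text
time: 14.77
tool_pos: [543.4, 6.3, 146.9]
ee_rot: [-1.342, -2.841, 0.001]
wrist_force: [-2.0, -1.6, 8.6]
width: 14.6
gripper_force: 30.2
```

Emit:
arm_command:
  rows:
    - [0,0,0,4]
    - [0,0,0,4]
    - [0,0,0,0]

```text
time: 15.02
tool_pos: [543.1, 6.1, 146.7]
ee_rot: [-1.141, -2.927, 0.002]
wrist_force: [-2.2, -1.8, 7.5]
width: 14.5
gripper_force: 30.2
```

Emit:
arm_command:
  rows:
    - [0,0,0,4]
    - [0,0,0,4]
    - [0,0,0,0]

```text
time: 15.27
tool_pos: [543.0, 5.8, 146.6]
ee_rot: [-0.934, -2.999, 0.002]
wrist_force: [-1.7, -1.7, 6.5]
width: 14.6
gripper_force: 30.2
```

Emit:
arm_command:
  rows:
    - [0,0,0,4]
    - [0,0,0,4]
    - [0,0,0,0]

```text
time: 15.52
tool_pos: [543.0, 6.0, 146.1]
ee_rot: [-0.724, -3.056, 0.001]
wrist_force: [-0.7, -1.1, -0.3]
width: 14.4
gripper_force: 29.5
```

The load vanished after 64°, so a slot is over the bar. I follow it down.

Emit:
arm_command:
  rows:
    - [0,0,0,2]
    - [0,0,-1,0]
    - [0,0,-1,0]
    - [0,0,0,0]
    - [0,0,0,0]

```text
time: 15.93
tool_pos: [543.3, 6.3, 144.2]
ee_rot: [-0.676, -3.068, 0.0]
wrist_force: [1.3, -1.2, -0.9]
width: 14.8
gripper_force: 29.5
```

Emit:
arm_command:
  rows:
    - [0,0,-1,0]
    - [0,0,-1,0]
    - [0,0,0,0]
    - [0,0,0,0]

```text
time: 16.27
tool_pos: [543.4, 6.3, 142.4]
ee_rot: [-0.674, -3.068, 0.0]
wrist_force: [1.0, -1.1, -1.6]
width: 14.6
gripper_force: 29.6
```

Emit:
arm_command:
  rows:
    - [0,0,-0.8,0]
    - [0,0,0,0]
    - [0,0,0,0]

```text
time: 16.52
tool_pos: [543.4, 6.3, 141.7]
ee_rot: [-0.674, -3.068, 0.0]
wrist_force: [-0.7, -2.0, 0.5]
width: 14.8
gripper_force: 29.6
```

Emit:
arm_command:
  rows:
    - [0,0,-0.7,0]
    - [0,0,0,0]
    - [0,0,0,0]

```text
time: 16.77
tool_pos: [543.4, 6.4, 141.0]
ee_rot: [-0.674, -3.068, 0.0]
wrist_force: [0.3, -2.0, -0.4]
width: 14.8
gripper_force: 29.6
```

Emit:
arm_command:
  rows:
    - [0,0,-0.7,0]
    - [0,0,0,0]
    - [0,0,0,0]

```text
time: 17.02
tool_pos: [543.4, 6.3, 140.3]
ee_rot: [-0.674, -3.068, 0.0]
wrist_force: [1.3, -2.1, -0.1]
width: 14.4
gripper_force: 29.6
```

Emit:
arm_command:
  rows:
    - [0,0,-0.7,0]
    - [0,0,0,0]
    - [0,0,0,0]

```text
time: 17.27
tool_pos: [543.4, 6.4, 139.6]
ee_rot: [-0.674, -3.068, 0.0]
wrist_force: [0.2, -2.3, 0.0]
width: 14.9
gripper_force: 29.6
```

Emit:
arm_command:
  rows:
    - [0,0,-0.5,0]
    - [0,0,0,0]
    - [0,0,0,0]

```text
time: 17.52
tool_pos: [543.4, 6.4, 139.1]
ee_rot: [-0.674, -3.068, -0.0]
wrist_force: [1.1, -1.0, -0.7]
width: 14.6
gripper_force: 29.6
```

Emit:
arm_command:
  rows:
    - [0,0,-0.7,0]
    - [0,0,0,0]
    - [0,0,0,0]

```text
time: 17.77
tool_pos: [543.4, 6.4, 138.4]
ee_rot: [-0.674, -3.068, 0.0]
wrist_force: [-0.7, -1.6, 1.8]
width: 14.3
gripper_force: 29.8
```

Emit:
arm_command:
  rows:
    - [0,0,-0.7,0]
    - [0,0,0,0]
    - [0,0,0,0]

```text
time: 18.02
tool_pos: [543.7, 6.5, 138.3]
ee_rot: [0.674, 3.068, -0.0]
wrist_force: [-0.8, -2.3, 7.5]
width: 14.8
gripper_force: 30.3
```

Firm floor contact at 138.3, about 8 mm below the bar stand. I release with a modest opening and lift out.

Emit:
arm_command:
  rows:
    - [0,0,0.7,0]
    - [0,0,0,0]
    - [0,0,0,0]

```text
time: 18.27
tool_pos: [543.5, 6.4, 138.4]
ee_rot: [0.674, 3.068, 0.0]
wrist_force: [-0.7, -1.7, 1.5]
width: 14.7
gripper_force: 29.6
```

Emit:
arm_command:
  rows:
    - [0,0,0,0]
    - [0,0,0,0]
    - [0,0,0,0]
    - [0,0,0,0]
    - [0,0,0,0]
  hand: 0.42

```text
time: 18.68
tool_pos: [543.4, 6.7, 138.3]
ee_rot: [-0.673, -3.068, -0.001]
wrist_force: [0.1, -0.2, 0.2]
width: 36.0
gripper_force: 0.0
```

Emit:
arm_command:
  rows:
    - [0,0,5,0]
    - [0,0,15,0]
    - [0,0,30,0]
    - [0,0,40,0]
    - [0,0,40,0]
    - [-10,-40,0,0]
    - [-10,-40,0,0]
    - [-10,-40,0,0]
    - [-10,-40,0,0]
    - [-10,-40,0,0]
    - [-10,-40,0,0]
    - [0,0,0,0]

```text
time: 19.68
tool_pos: [480.2, -243.2, 267.9]
ee_rot: [-0.693, -3.063, 0.007]
wrist_force: [0.8, -1.1, -0.3]
width: 35.9
gripper_force: 0.0
```

Emit:
arm_command:
  rows:
    - [0,-40,0,0]
    - [0,-40,0,0]
    - [0,-40,0,0]
    - [0,0,0,0]
    - [0,0,0,0]

```text
time: 20.1
tool_pos: [482.6, -356.2, 268.1]
ee_rot: [-0.682, -3.066, -0.0]
wrist_force: [0.0, 0.8, 0.2]
width: 35.5
gripper_force: 0.0
```

```bash
cat > c.py <<'E'
from h import *
s=sense(); print(s['time'],s['tool_pos'],s['width'])
I=[]
for n,u,v in(('side',294,205),('top',303,209)):
    A=[grab_frame(n) for _ in range(3)]; im=np.mean([a[0] for a in A],0).astype(np.uint8); d=np.median([a[1] for a in A],0)
    np.savez(n+'6.npz',p=im,d=d); I.append(crop(im[:,:,::-1],u,v,26,400))
T=cloud('top','top6.npz',280,326,186,230)
r=np.hypot(T[:,0]-543,T[:,1]-4.3)
k=T[(r<15)&(T[:,2]>70)]; print('knob',len(k),np.median(k[:,:3],0).round(1),np.percentile(k[:,2],[10,50,90]).round(1))
g=T[(r>22)&(r<34)&(T[:,3]>100)]; print('ring',len(g),np.percentile(g[:,2],[10,50,90]).round(1),g[:,:2].mean(0).round(1))
m=(np.array(I[1]))
cv2.imwrite('pics/m6.png',np.hstack(I))
E
python3 c.py
```

```text
20.1 [ 482.64355217 -356.23446105  268.08071232] 35.52674308465548
knob 36 [543.    7.6  88.1] [85.  88.1 90. ]
ring 106 [31.7 33.5 36.9] [546.5   5.5]
```

View pics/m6.png

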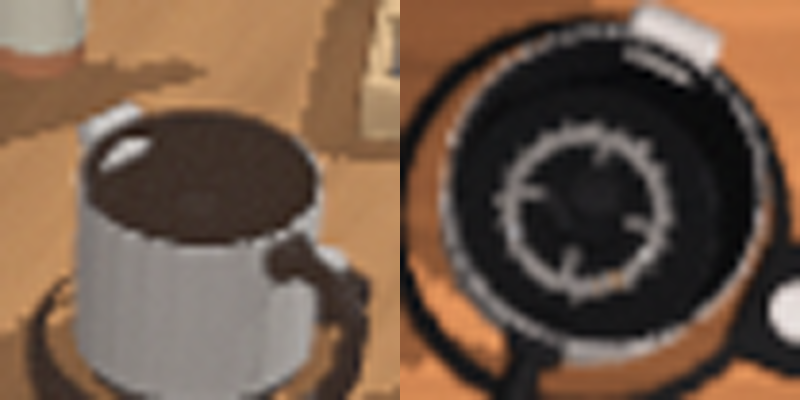

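The whisk sits centred in the jug, ring centre at crop (585,210). Ring depth is 32–37 mm, matching home at 30–38 (on the bar it would read 37–45), and the knob top is at about 88–90. The paddle is on the tray, so I hand in.

```bash
python3 -c "
from cell import *
print(job_done())"
```

```text
the job is handed in; nothing more can be done
None
```

The coil whisk is on the shaft and seated over the drive bar on the jug's floor. No paddle was in the jug; it was already on the draining tray. I released the whisk and handed the job in at about 20 s; the verdict was not reported.

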